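# Hang the mounting bracket on the revolving bracket tree

## Robot

A 6-joint arm with a two-finger parallel gripper is mounted at the origin on the work surface. World frame = base frame: x ahead of the robot, y to its left, z up, the work surface at z = 0. Lengths are in mm, angles in rad, forces in N, time in s.
With the tool pointing down it reaches from about 300 to 775 mm from the base axis. Payload 14.6 kg.
Tool frame: the origin (TCP) lies on the centre line of the jaws, within the pads' length; the fingertips stand 19 mm ahead of it and the grasp point (between the pads) is the TCP (bot.tip_reach is the distance from the TCP to the fingertips, in mm); y points along the fingers, x is the direction in which the jaws open and shut, and the axes are right-handed (so a half turn about y gives the same grasp; the last joint's range is limited). The gripper opens to 85 mm and grips with 20 to 120 N. Pads are 22 mm wide; open, the fingers measure 114 mm over their backs; the gripper's body (76 mm by 85 mm) begins 54 mm behind the grasp point. The pads swing forward as they close: fully open they stand 13 mm farther back than shut.
Start: joints at [-1.394, 0.3, 1.521, -0, 1.321, -0.067], TCP at [132.759, -533.727, 250.281] pointing down, gripper open.
Joint ranges: [-3.03, 3.03], [-0.79, 2.21], [0.23, 2.52], [-1.04, 4.18], [0, 3.07], [-2.55, 2.55]. Speed limits (rad/s): [2.22, 2.22, 2.57, 3.14, 3.14, 3.14].

## Interface

Orientations are given as a unit quaternion [w, x, y, z].
In Python, from rig import bot gives the robot as it stands. Calls block until the motion is done:
- bot.move_to(position, orientation): joint-space move of the TCP to a pose.
- bot.servo_line(position, attitude=None, speed=150, until_force=None): straight line of the TCP; attitude=None keeps the orientation; speed is the mean speed in mm/s. With until_force (N) it stops when the force on the tool has changed by that much, and returns True; else False.
- bot.move_joints(angles): joint-space move.
- bot.move_gripper(opening, grip_force=None): finger opening in mm; grip_force is the grip in N (None keeps the last); returns when the fingers have stopped.
- bot.dwell(seconds).
- bot.ik(position, orientation): joint angles nearest the present ones, or None.
- bot.read_state(): the state.
- bot.read_camera(name): name is "scene" or "top" or "wrist"; returns a dict with "image" (420x560x3 uint8, blue, green, red), "depth" (420x560 float32, mm along the optical axis (not along the pixel's ray), 0 where there is no reading), "fovy" (degrees; the focal length in pixels is half the picture's height over the tangent of half this angle, whatever the lens; pixels are square), "cx", "cy" (the principal point, pixels), "k1" (the pictures are not rectified: a ray, as slopes to the right and down, at radius r is drawn at 1 + k1 r^2 times it, then the intrinsics apply), "eye" and "attitude" of the camera in the world; the wrist camera has in their place "mount" (4x4, takes a point from camera to tool coordinates, whose origin is the TCP and whose axes are the tool frame's). Camera axes: x right, y down, z forward; pixel columns grow to the right and rows downward; lengths in mm; the calibration is good to about 2 mm. A picture is of the moment at which its call begins: read the wrist's pose just before it.
A pose or a line that the arm cannot do raises bot.MotionError and nothing moves.
- bot.finish_job(): hands the job in, once; it reports no verdict.
The state is a dict: "clock": time; "joint_positions": joint angles; "qvel": joint speeds; "effort": joint torques, N m; "ee_pos": TCP position; "tool_rot": TCP orientation; "ft_force": force on the tool from outside, world axes, zero at the start; "moment": the same for the moment, N m; "grip_width": finger opening in mm.
Only numpy, scipy, OpenCV 4.12 (cv2) and the standard library are available. Lean on these libraries where they do the work, as an engineer would, in place of code of your own. Each camera call takes 0.05 s, during which the arm holds its last target.

## Task

Swing the bracket tree round gently to its stop so that the free, yellow-tipped branch stands over the yellow pointer, then hang the loose red bracket by its eye on that branch, fully home between the sprung keeper and the tip's lip, and let go. The height of the branches is not known, so feel for it, never force the tree or the bracket (stay under 25 N), and leave the tools and cans on the bench alone.

Things in the scene. Friction and masses are not known exactly. Their poses are not given: they have to be found in the camera images.
- tree: Revolving bracket tree bolted to the bench. Origin: underside centre of its round grey foot (170 mm diameter, does not turn), on the vertical turning axis. A flat yellow pointer on the foot lies along the foot's own -x axis, roughly towards the robot. A mast on it carries 4 level branches at 90 degrees; three hold red brackets like the loose one, swinging slightly, the fourth is free and has a yellow lip.
- turn (a joint): Tree turn, rad. 0 = against its rubber-faced stop (gives slightly), the free branch right above the yellow pointer; grows counter-clockwise from above, up to 2.3. The free branch points along the foot's -x axis turned counter-clockwise by this value. Friction of 0.3 N m holds it where it is left.
- clamp (a point): Fixed point on the axis, 125 mm above the bench: lowest possible height of the branches. The head with the branches is clamped at a height that differs each time and is NOT measured: rod axes 125 to 165 mm above the bench; find it by touching the free branch's lip gently from above, or by looking. Clamp holds to 80 N. Mast and head end 15 mm above the rod axes, hung brackets 48 mm above them.
- hub (a point): Point on the axis, 50 mm above the bench, turning with the tree: its -x axis points out along the free branch. Its height does not follow the branches. Each branch is a level steel rod, 10 mm in diameter, reaching 150 mm from the axis.
- under_lip (a point): Point that turns with the tree, under the middle of the free branch's yellow lip, 147 mm from the axis, always 50 mm above the bench (NOT the lip's own height). The lip stands upright at the rod's end: 144 to 150 mm from the axis, 10 mm wide, top 11 mm above the rod's axis (6 mm above the rod's top), bottom level with the rod's.
- under_keeper (a point): Turns with the tree, 139.5 mm from the axis, 50 mm above the bench, under the resting outer face of the free branch's black keeper: a disc 26 mm in diameter, 5 thick, on the rod, leaving 4.5 mm to the lip. It slides 18 mm towards the axis against a spring (4 N at first, 8.5 N at the end). The bracket plate must push it back to get behind the lip; it then holds the plate against the lip.
- bracket: The loose red steel bracket, an inverted T standing on its foot, 0.22 to 0.35 kg. Origin: centre of the foot's underside. Foot 50 (x) x 44 (y) x 6 mm. Upright plate over the foot's middle: 6 mm thick (faces look along +-x), 44 mm wide (y), top 94 mm above the underside. Symmetric front to back.
- eye (a point): Centre of the loose bracket's rectangular eye, 40.5 mm above its underside, axes as the bracket's. It goes through the plate along x: 20 mm wide, from 30 to 51 mm above the underside. Over lip and rod it has 2.5 mm to spare above and below, 5 mm each side. Hung, its upper edge rests on the rod behind the lip.
- tab (a point): Middle of the solid tab above the bracket's eye (51 to 94 mm above the underside, 6 mm thick, 44 wide), 72.5 mm above the underside: the place to grip from above, across the 6 mm, with fingertips no lower than 62 mm above the underside so that they clear lip and keeper.
- screwdriver: Bystander: screwdriver lying on the mat; leave it alone.
- wrench: Bystander: steel wrench lying on the mat; leave it alone.
- tape: Bystander: yellow tape roll, 90 diameter, 24 high; leave it alone.
- can: Bystander: blue-labelled can, 68 diameter, 100 high; leave it alone.
- socket_a: Bystander: steel socket standing, 30 diameter, 40 high; leave it alone.
- socket_b: Bystander: steel socket standing, 24 diameter, 35 high; leave it alone.
Things that resemble listed ones, but are neither listed nor needed, are in the scene too. There is more than one size of the bracket; the one meant has the size given above.

How it is judged (in metres and radians):
On the way, in this order (a step that is already met when the one before it is completed fails the run):
1. the tree is turned to its stop (within 0.06 rad) with the loose bracket not yet on it (value of joint turn below 0.06 rad and horizontal distance between eye and hub above 0.15 m), for 0.2 s.
2. the bracket's eye is over the free branch, behind the lip (x of eye in the frame of hub between -0.1445 and -0.12 m and y of eye in the frame of hub between -0.008 and 0.008 m and height (world z) of eye above 0.1 m), for 0.1 s.
At the end, for the whole second after the job is handed in: The tree is within 0.1 rad of its stop; the loose bracket hangs still and upright (within 0.2 rad) on the free branch, carried by the tree: its eye's centre 120 to 144.5 mm from the tree's axis along the branch, i.e. behind the lip, within 8 mm sideways, and 100 to 172 mm above the bench (all of step 2 and value of joint turn below 0.1 rad and height (world z) of eye below 0.172 m and angle between bracket's own z axis and vertical below 0.2 rad and contact force between bracket and tree above 0.5 N and linear speed of bracket below 0.03 m/s and velocity of joint turn between -0.05 and 0.05 rad/s); the robot touches nothing.
It fails at once if the robot presses on the tree with more than 25 N (contact force between any of the fingers, the arm and tree above 25 N).
It fails at once if the bracket is pressed on the tree with more than 25 N (contact force between bracket and tree above 25 N).
It fails at once if a bystander on the bench is moved more than 30 mm (distance of any of screwdriver, wrench, tape, can, socket_a, socket_b from where it was at the start of the episode above 0.03 m).
It also fails if it takes over 72 s, if anything falls off the work surface, if the arm or the gripper's body presses on something with over 40 N, if the wrist force passes 120 N, or if a joint passes its speed limit or range.

## Working session

There is one attempt and no reset: what is moved stays moved. The work goes in short steps, each a Python script; the robot and the scene stay as the last script left them, time stands still between calls to the robot, and variables do not carry over. Pictures are saved under pics/ and viewed, and the job is handed in when it is done.

```bash
ls; mkdir -p pics; python3 - <<'E'
from rig import bot
import cv2,numpy as np,pickle
s=bot.read_state(); print({k:np.round(v,3) for k,v in s.items()})
for n in ["scene","top","wrist"]:
    c=bot.read_camera(n); pickle.dump((s,c),open(f'pics/{n}0.pkl','wb'))
    cv2.imwrite(f'pics/{n}0.png',c['image'])
    print(n,{k:v for k,v in c.items() if k not in('image','depth')})
E
```

```text
pics
{'clock': np.float64(0.0), 'joint_positions': array([-1.394,  0.301,  1.522,  0.   ,  1.321, -0.067]), 'qvel': array([-0.001,  0.001,  0.001, -0.   , -0.001, -0.   ]), 'effort': array([-0.0000e+00, -5.4350e+01, -3.6179e+01, -0.0000e+00,  4.0000e-03,
       -0.0000e+00]), 'ee_pos': array([ 132.725, -533.504,  249.686]), 'tool_rot': array([ 0.557, -0.557,  0.436, -0.435]), 'ft_force': array([ 0.028, -0.484,  0.542]), 'moment': array([-0.014, -0.012, -0.082]), 'grip_width': np.float64(85.576)}
scene {'fovy': 46.413922236319706, 'cx': 280.74957207615114, 'cy': 207.48058703050086, 'k1': 0.022690552986379623, 'eye': array([1390.17626361,  612.57546942,  978.82883042]), 'attitude': array([-0.19098663,  0.42316903,  0.80635203, -0.36639934])}
top {'fovy': 42.31371119628567, 'cx': 269.1076715550071, 'cy': 200.265238419206, 'k1': -0.20608154475928153, 'eye': array([ 294.81872753,   38.07837055, 1752.48089666]), 'attitude': array([-0.06256792,  0.71094005, -0.69837074,  0.05410926])}
wrist {'fovy': 69.57872358610594, 'cx': 282.5394628520556, 'cy': 210.65731864347492, 'k1': -0.023648385325790108, 'mount': array([[ 9.99999641e-01,  7.57371998e-04,  3.80592833e-04,
        -4.52221773e-01],
       [-1.28966550e-04, -3.07833906e-01,  9.51440103e-01,
        -1.23576805e+02],
       [ 8.37753471e-04, -9.51439810e-01, -3.07833698e-01,
         7.86635403e+01],
       [ 0.00000000e+00,  0.00000000e+00,  0.00000000e+00,
         1.00000000e+00]])}
```

View pics/scene0.png

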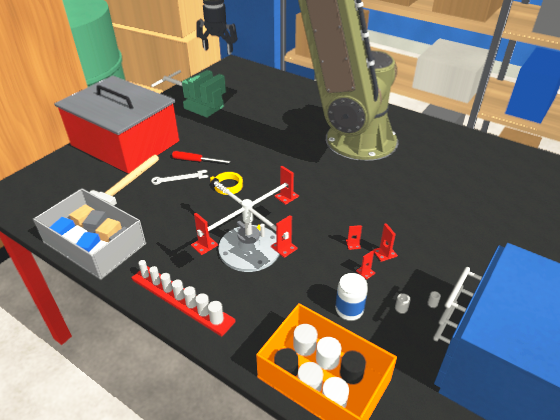

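View pics/top0.png

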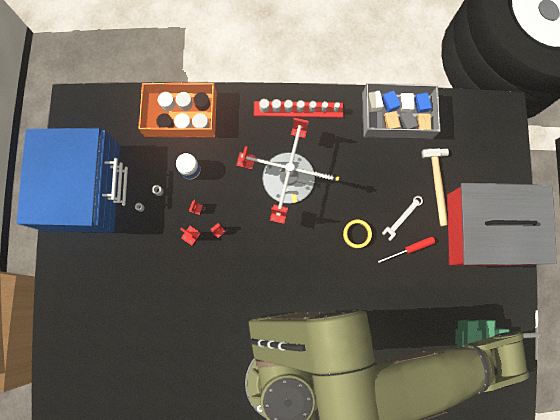

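View pics/wrist0.png

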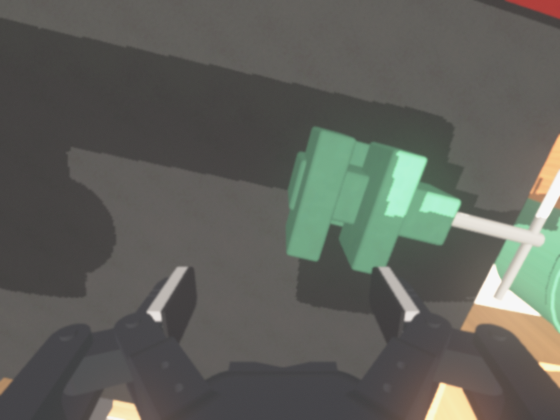

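```bash
cat > h.py <<'E'
import numpy as np,cv2,pickle
from scipy.spatial.transform import Rotation as R
def Rq(q): return R.from_quat(np.r_[q[1:],q[0]]).as_matrix()
def K(c):
    f=c['image'].shape[0]/2/np.tan(np.radians(c['fovy'])/2); return f
def cam_pose(c,s=None):
    if 'eye' in c: return Rq(c['attitude']),np.array(c['eye'])
    M=np.array(c['mount']);Rt=Rq(s['tool_rot'])
    return Rt@M[:3,:3],Rt@M[:3,3]+s['ee_pos']
def dirs(c,uv):
    f=K(c);uv=np.asarray(uv,float).reshape(-1,2)
    d=(uv-[c['cx'],c['cy']])/f; x=d.copy()
    for _ in range(20): x=d/(1+c['k1']*(x**2).sum(1,keepdims=True))
    return np.c_[x,np.ones(len(x))]
def cloud(c,s=None):
    h,w=c['depth'].shape;v,u=np.mgrid[:h,:w]
    d=dirs(c,np.c_[u.ravel(),v.ravel()])*c['depth'].reshape(-1,1)
    Rc,t=cam_pose(c,s); return (d@Rc.T+t).reshape(h,w,3)
def onplane(c,uv,z,s=None):
    Rc,t=cam_pose(c,s);d=dirs(c,uv)@Rc.T
    return t+d*((z-t[2])/d[:,2:3])
def proj(c,P,s=None):
    Rc,t=cam_pose(c,s);q=(np.asarray(P,float).reshape(-1,3)-t)@Rc
    x=q[:,:2]/q[:,2:];x=x*(1+c['k1']*(x**2).sum(1,keepdims=True))
    return x*K(c)+[c['cx'],c['cy']]
E
python3 - <<'E'
from h import *
for n in ['top','scene']:
    s,c=pickle.load(open(f'pics/{n}0.pkl','rb'));P=cloud(c)
    hsv=cv2.cvtColor(c['image'],cv2.COLOR_BGR2HSV)
    red=(((hsv[...,0]<8)|(hsv[...,0]>172))&(hsv[...,1]>150)&(hsv[...,2]>60)).astype(np.uint8)
    k,l,st,ce=cv2.connectedComponentsWithStats(red)
    for i in range(1,k):
        if 15<st[i,4]<900:
            p=P[l==i];p=p[p[:,2]<400]
            if len(p):print(n,ce[i].round(),st[i,4],'xyz',np.percentile(p,[2,50,98],axis=0).round().tolist())
    yel=((hsv[...,0]>20)&(hsv[...,0]<35)&(hsv[...,1]>120)&(hsv[...,2]>100)).astype(np.uint8)
    k,l,st,ce=cv2.connectedComponentsWithStats(yel)
    for i in range(1,k):
        p=P[l==i]
        print(n,'yel',ce[i].round(),st[i,4],p.mean(0).round()) if st[i,4]>2 else 0
    pix=[(289,170),(303,168),(318,174),(336,179)] if n=='top' else [(247,204),(275,192),(232,196),(220,186)]
    for u,v in pix: print(n,(u,v),P[v,u].round())
    im=c['image'][110:260,160:360] if n=='top' else c['image'][150:290,170:420]
    cv2.imwrite(f'pics/{n}0c.png',cv2.resize(im,None,fx=3.2 if n!='top' else 4,fy=3.2 if n!='top' else 4,interpolation=cv2.INTER_CUBIC))
E
```

```text
top [301. 111.] 770 xyz [[874.0, -176.0, -4.0], [888.0, -50.0, 11.0], [928.0, 116.0, 21.0]]
top [300. 126.] 195 xyz [[773.0, -55.0, -6.0], [795.0, -32.0, 146.0], [835.0, -7.0, 205.0]]
top [245. 159.] 201 xyz [[669.0, 113.0, -2.0], [688.0, 136.0, 116.0], [755.0, 171.0, 205.0]]
top [195. 207.] 122 xyz [[540.0, 284.0, -5.0], [556.0, 301.0, 9.0], [574.0, 323.0, 73.0]]
top [278. 214.] 206 xyz [[501.0, 6.0, -5.0], [522.0, 32.0, 116.0], [566.0, 56.0, 205.0]]
top [217. 230.] 120 xyz [[465.0, 207.0, -10.0], [483.0, 226.0, 6.0], [505.0, 249.0, 72.0]]
top [190. 235.] 217 xyz [[441.0, 291.0, -5.0], [467.0, 315.0, 6.0], [494.0, 344.0, 97.0]]
top [420. 244.] 233 xyz [[423.0, -476.0, -2.0], [447.0, -431.0, 21.0], [471.0, -385.0, 30.0]]
top [500. 265.] 19 xyz [[379.0, -729.0, 8.0], [380.0, -703.0, 22.0], [380.0, -679.0, 36.0]]
top yel [154.  83.] 14 [958. 446.  88.]
top yel [212.  87.] 3 [944. 254.  87.]
top yel [212.  94.] 7 [918. 253.  92.]
top yel [141.  98.] 7 [905. 488.  89.]
top yel [140. 114.] 5 [740. 398. 419.]
top yel [211. 117.] 3 [841. 253.  88.]
top yel [211. 122.] 6 [822. 252.  87.]
top
[... 1458 characters left out ...]
30. -218.   15.]
scene yel [ 84. 217.] 8 [ 864. -429.   48.]
scene yel [258. 227.] 16 [594. -18.  19.]
scene yel [112. 228.] 4 [ 855. -317.   56.]
scene yel [329. 320.] 71 [804. 331.  90.]
scene yel [324. 370.] 388 [913. 382.  96.]
scene yel [318. 340.] 4 [811. 312.   7.]
scene yel [366. 340.] 6 [804. 421.  91.]
scene yel [375. 346.] 3 [804. 443.  90.]
scene yel [283. 346.] 4 [869. 255.   5.]
scene yel [386. 352.] 3 [804. 468.  91.]
scene yel [341. 354.] 5 [810. 374.   5.]
scene yel [302. 360.] 53 [873. 309.   6.]
scene yel [326. 375.] 62 [876. 373.   8.]
scene (247, 204) [668.   7. 170.]
scene (275, 192) [572.  26. 152.]
scene (232, 196) [658. -51. 162.]
scene (220, 186) [ 641. -106.  159.]
```

View pics/top0c.png

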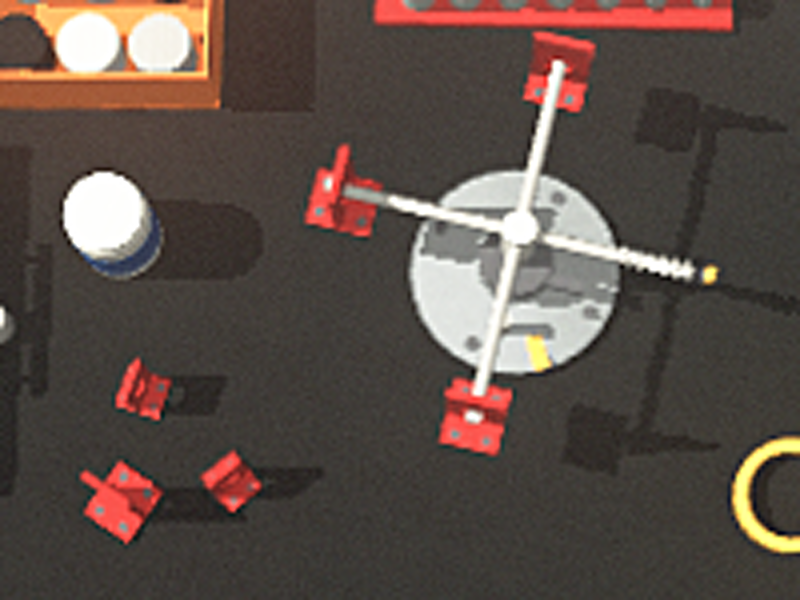

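View pics/scene0c.png

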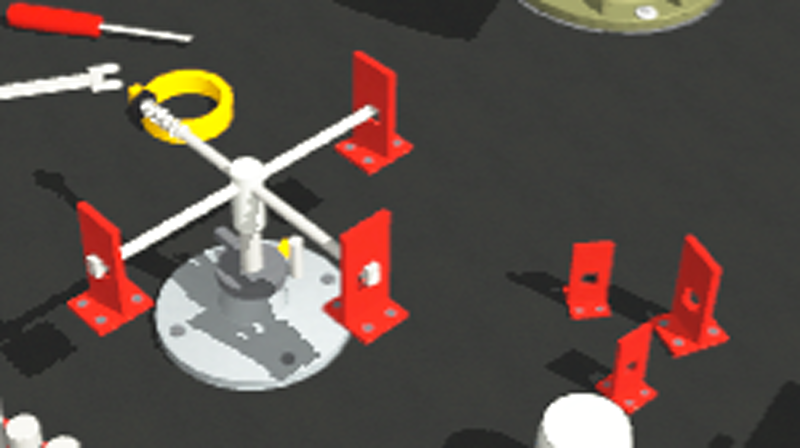

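```bash
cat >> h.py <<'E'
def down(a):
    x=np.array([np.cos(a),np.sin(a),0]);y=np.array([0,0,-1.]);z=np.cross(x,y)
    q=R.from_matrix(np.c_[x,y,z]).as_quat();return np.r_[q[3],q[:3]]
def snap(bot,name):
    s=bot.read_state();c=bot.read_camera('wrist');pickle.dump((s,c),open(f'pics/{name}.pkl','wb'))
    cv2.imwrite(f'pics/{name}.png',c['image']);return s,c
E
python3 - <<'E'
from h import *
from rig import bot
for nm,p in (('tree1',(560,-30,340)),('brk1',(455,310,300))):
    print(nm)
    for a in np.arange(-3,3.2,.5):
        q=bot.ik(p,down(a)); print(round(a,2), None if q is None else np.round(q,2))
bot.move_to((560,-30,340),down(0)); 
s,c=snap(bot,'tree1'); print(s['clock'],s['ft_force'])
E
```

```text
tree1
-3.0 None
-2.5 [-0.12  0.27  1.35 -0.    1.52  2.38]
-2.0 [-0.12  0.27  1.35 -0.    1.52  1.88]
-1.5 [-0.12  0.27  1.35 -0.    1.52  1.38]
-1.0 [-0.12  0.27  1.35 -0.    1.52  0.88]
-0.5 [-0.12  0.27  1.35 -0.    1.52  0.38]
0.0 [-0.12  0.27  1.35 -0.    1.52 -0.12]
0.5 [-0.12  0.27  1.35 -0.    1.52 -0.62]
1.0 [-0.12  0.27  1.35 -0.    1.52 -1.12]
1.5 [-0.12  0.27  1.35 -0.    1.52 -1.62]
2.0 [-0.12  0.27  1.35 -0.    1.52 -2.12]
2.5 None
3.0 None
brk1
-3.0 None
-2.5 None
-2.0 [ 0.53  0.27  1.45 -0.    1.43  2.53]
-1.5 [ 0.53  0.27  1.45 -0.    1.43  2.03]
-1.0 [ 0.53  0.27  1.45 -0.    1.43  1.53]
-0.5 [ 0.53  0.27  1.45 -0.    1.43  1.03]
0.0 [ 0.53  0.27  1.45 -0.    1.43  0.53]
0.5 [ 0.53  0.27  1.45 -0.    1.43  0.03]
1.0 [ 0.53  0.27  1.45 -0.    1.43 -0.47]
1.5 [ 0.53  0.27  1.45 -0.    1.43 -0.97]
2.0 [ 0.53  0.27  1.45 -0.    1.43 -1.47]
2.5 [ 0.53  0.27  1.45 -0.    1.43 -1.97]
3.0 [ 0.53  0.27  1.45 -0.    1.43 -2.47]
2.525 [-0.62094123  0.38321601 -0.34744435]
```

View pics/tree1.png

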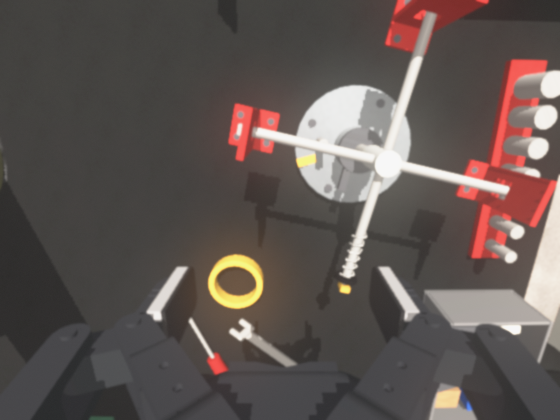

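The wrist view shows the foot (disc centre about 353,143), the pointer (306,161), the mast top (388,163), the free branch tip with its yellow lip (344,288), and the bracketed branches. I'll measure these now.

```bash
python3 - <<'E'
from h import *
from scipy.optimize import least_squares
s,c=pickle.load(open('pics/tree1.pkl','rb'));P=cloud(c,s)
hsv=cv2.cvtColor(c['image'],cv2.COLOR_BGR2HSV)
print('mast',P[163,388].round(1),'lip',P[288,344].round(1))
# foot: points z between 6 and 25 within region
reg=np.zeros(P.shape[:2],bool);reg[75:210,285:420]=1
z=P[...,2]
h,e=np.histogram(z[reg],bins=np.arange(-10,60,2));print(dict(zip(e[:-1].tolist(),h.tolist())))
m=reg&(z>8)&(z<20)
pts=P[m]
# boundary circle via hull
hull=cv2.convexHull(pts[:,:2].astype(np.float32)).reshape(-1,2)
r=least_squares(lambda q:np.hypot(hull[:,0]-q[0],hull[:,1]-q[1])-q[2],[660,3,85],loss='soft_l1');print('foot',r.x,np.std(r.fun))
y=(hsv[...,0]>18)&(hsv[...,0]<35)&(hsv[...,1]>120)&(hsv[...,2]>100)
yp=P[y&reg];print('pointer',yp.mean(0),len(yp))
reg2=np.zeros_like(reg);reg2[275:300,330:365]=1
yl=P[y&reg2];print('lip',yl[:,:].mean(0),np.percentile(yl,[2,50,98],axis=0),len(yl))
# rods: points z 145..168
m=(z>148)&(z<168);m[:, :230]=0;m[300:]=0
p=P[m]; d=p[:,:2]-np.array([662,3]);rr=np.hypot(*d.T);p=p[(rr>30)&(rr<125)];d=d[(rr>30)&(rr<125)]
ang=np.arctan2(d[:,1],d[:,0])
for k in range(4):
    a0=np.radians(-103.5+90*k); sel=abs((ang-a0+np.pi)%(2*np.pi)-np.pi)<.2
    L=cv2.fitLine(p[sel][:,:2].astype(np.float32),cv2.DIST_HUBER,0,.01,.01).ravel()
    print(k,sel.sum(),np.degrees(np.arctan2(L[1],L[0]))%90,L[2:],'ztop',np.percentile(p[sel][:,2],[50,80,95]))
E
```

```text
mast [662.5   2.3 169.7] lip [ 629.2 -140.   165.6]
{-10: 0, -8: 0, -6: 0, -4: 73, -2: 3513, 0: 3288, 2: 73, 4: 5, 6: 4, 8: 7, 10: 498, 12: 1853, 14: 1967, 16: 1515, 18: 805, 20: 107, 22: 22, 24: 19, 26: 26, 28: 16, 30: 12, 32: 7, 34: 2, 36: 1, 38: 0, 40: 2, 42: 2, 44: 1, 46: 1, 48: 5, 50: 14, 52: 20, 54: 21, 56: 57}
foot [662.23006579   1.33424164  84.19223575] 0.30925956829519274
pointer [583.80315549 -22.23440815  10.9567468 ] 13
lip [ 632.51919268 -148.4911589   152.37918985] [[ 6.16944901e+02 -2.52934131e+02  1.39864271e-01]
 [ 6.30289291e+02 -1.41117591e+02  1.64493505e+02]
 [ 6.78409866e+02 -1.15392126e+02  2.02850854e+02]] 95
0 859 77.388985 [644.63824 -71.31907] ztop [158.82912525 159.93257295 161.06907097]
1 857 77.33367 [736.5443   -14.652043] ztop [158.807793   159.68862986 160.31198896]
2 1203 77.10314 [678.782    80.77304] ztop [158.79628072 159.76641861 160.50282159]
3 971 77.324684 [585.71185   19.307922] ztop [158.80929558 159.65230701 160.41380449]
```

```bash
cat >> h.py <<'E'
AX=np.array([662.3,1.8])
def pus(phi,r,off,z):
    u=np.array([np.cos(phi),np.sin(phi)]);t=np.array([-u[1],u[0]])
    return np.r_[AX+r*u+off*t,z]
E
python3 - <<'E'
from h import *
from rig import bot
p0=np.radians(-102.7)
bot.move_gripper(0,30)
bot.move_to(pus(p0,100,38,260),down(p0+np.pi))
bot.servo_line(pus(p0,100,38,166),speed=100,until_force=6)
f0=bot.read_state()['ft_force'];print('f0',f0)
hit=bot.servo_line(pus(p0,100,10,166),speed=12,until_force=2.0)
s=bot.read_state();print(hit,s['clock'],s['ee_pos'],s['ft_force']-f0,s['grip_width'])
u=np.array([np.cos(p0),np.sin(p0)]);t=np.array([-u[1],u[0]]);print('off',(s['ee_pos'][:2]-AX)@t,(s['ee_pos'][:2]-AX)@u)
snap(bot,'push0')
E
```

```text
f0 [-0.53603087 -0.98151852 -0.13172012]
True 7.3583 [655.99006808 -99.28090193 165.70960362] [1.6270458  0.14755458 0.99074617] 0.15805979033807332
off 16.06669606747906 99.99512614989278
```

View pics/push0.png

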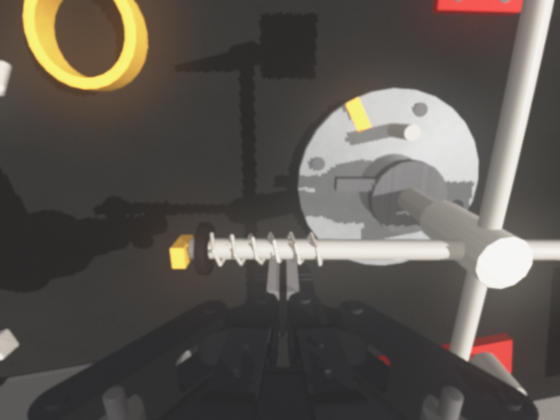

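```bash
python3 - <<'E'
from h import *
from rig import bot
s,c=pickle.load(open('pics/push0.pkl','rb'))
hsv=cv2.cvtColor(c['image'],cv2.COLOR_BGR2HSV)
y=(hsv[...,0]>18)&(hsv[...,0]<35)&(hsv[...,1]>120)&(hsv[...,2]>100);m=np.zeros_like(y);m[90:140,340:380]=1
v,u=np.nonzero(y&m);p=onplane(c,np.c_[u,v],13,s)[:,:2].mean(0);d=p-AX
print('pointer',p,np.degrees(np.arctan2(d[1],d[0])))
f0=np.array([-0.54,-0.98,-0.13])
ph=-102.7
while ph>-158:
    ph-=6
    a=np.radians(ph)
    hit=bot.servo_line(pus(a,100,15.5,166),down(a+np.pi),speed=35,until_force=9)
    s=bot.read_state();print(ph,hit,round(s['clock'],2),(s['ft_force']-f0).round(1))
    if hit:break
E
```

```text
pointer [593.36362808 -18.40954231] -163.66085429099664
-108.7 False 7.88 [0.5 1.2 0.4]
-114.7 False 8.32 [ 1.4  0.9 -0.1]
-120.7 False 8.78 [0.2 0.6 0. ]
-126.7 False 9.22 [-0.   1.3  0.5]
-132.7 False 9.68 [0.3 1.5 0.8]
-138.7 False 10.12 [1.1 0.4 0.4]
-144.7 False 10.57 [0.3 1.5 0.1]
-150.7 False 11.03 [0.7 1.7 0.3]
-156.7 False 11.47 [ 0.4  0.9 -0.4]
-162.7 False 11.93 [ 0.7  1.1 -0.2]
```

```bash
python3 - <<'E'
from h import *
from rig import bot
f0=np.array([-0.54,-0.98,-0.13]);ph=-162.7
for i in range(8):
    ph-=0.7;a=np.radians(ph)
    hit=bot.servo_line(pus(a,100,15.5,166),down(a+np.pi),speed=8,until_force=6)
    s=bot.read_state();u=np.array([np.cos(a),np.sin(a)]);t=np.array([-u[1],u[0]])
    f=(s['ft_force']-f0);print(ph,hit,round(s['clock'],2),f.round(1),f[:2]@t)
    if hit or f[:2]@t>7:break
bot.dwell(.3)
s,c=snap(bot,'push1');print((s['ft_force']-f0).round(1))
E
```

```text
-163.39999999999998 False 12.23 [ 1.6 -2.  -0.1] 2.393195627676266
-164.09999999999997 True 12.44 [ 2.6 -1.9  1.7] 2.5252372327415915
[ 2.9 -2.2  3.3]
```

View pics/push1.png

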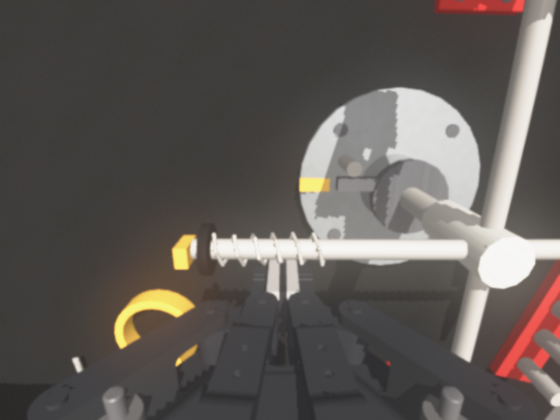

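```bash
cat >> h.py <<'E'
def heads(c,s,box,zr=(148,168)):
    P=cloud(c,s);z=P[...,2];hsv=cv2.cvtColor(c['image'],cv2.COLOR_BGR2HSV)
    y=(hsv[...,0]>18)&(hsv[...,0]<35)&(hsv[...,1]>120)&(hsv[...,2]>100)
    d=P[...,:2]-AX;r=np.hypot(d[...,0],d[...,1])
    yp=y&(r<90)&(z<30);v,u=np.nonzero(yp);p=onplane(c,np.c_[u,v],13,s)[:,:2].mean(0);q=p-AX
    m=np.zeros_like(y);x0,y0,x1,y1=box;m[y0:y1,x0:x1]=1
    m&=(z>zr[0])&(z<zr[1]);pp=P[m];L=cv2.fitLine(pp[:,:2].astype(np.float32),cv2.DIST_HUBER,0,.01,.01).ravel()
    n=np.array([-L[1],L[0]])
    print('pointer',p,np.degrees(np.arctan2(q[1],q[0])),'rod',np.degrees(np.arctan2(L[1],L[0])),'axis offset',(AX-L[2:])@n,'z',np.percentile(pp[:,2],[50,90]),m.sum())
    yl=y&(r>130)&(r<165)&(z>140);print('lip',P[yl].mean(0),np.median(r[yl]),yl.sum())
E
python3 - <<'E'
from h import *
for n,b in (('push1',(320,235,465,262)),('push0',(320,235,465,262))):
    s,c=pickle.load(open(f'pics/{n}.pkl','rb'));heads(c,s,b)
E
```

```text
pointer [594.00074326 -19.06405372] -163.0131386176135 rod 16.098093 axis offset -1.8341478046644046 z [158.76604348 160.00250294] 3075
lip [521.35923484 -37.46889741 164.14632573] 146.53175068915195 535
pointer [593.36362808 -18.40954231] -163.66085429099664 rod 77.26392 axis offset -2.145288372032885 z [158.72199181 159.96978272] 3075
lip [ 627.80360817 -141.21247732  162.93914417] 147.11363542461356 513
```

```bash
python3 - <<'E'
from h import *
s,c=pickle.load(open('pics/push1.pkl','rb'))
h=np.radians(-163.9);u=np.array([np.cos(h),np.sin(h)]);t=np.array([-u[1],u[0]])
print(s['ee_pos'],(s['ee_pos'][:2]-AX)@t,(s['ee_pos'][:2]-AX)@u, s['clock'])
for n in ['top','scene']:
    s,c=pickle.load(open(f'pics/{n}0.pkl','rb'));P=cloud(c)
    m=(P[...,2]>8)&(P[...,2]<22)&(np.hypot(P[...,0]-662,P[...,1])<95)
    p=P[m][:,:2].astype(np.float32);print(n,m.sum(),cv2.minEnclosingCircle(p))
    m=(P[...,2]>150)&(P[...,2]<165)&(np.hypot(P[...,0]-662,P[...,1])<120)
    d=P[m][:,:2]-[662,1];A=np.arctan2(d[:,1],d[:,0]);a0=np.radians(77.3)
    L=[]
    for k in range(2):
        e=(A-a0-k*np.pi/2+np.pi/2)%np.pi-np.pi/2;q=P[m][(abs(e)<.15)&(np.hypot(*d.T)>25)]
        l=cv2.fitLine(q[:,:2].astype(np.float32),cv2.DIST_HUBER,0,.01,.01).ravel();L.append(l);print(len(q),np.degrees(np.arctan2(l[1],l[0])))
    N=np.array([[-l[1],l[0]] for l in L]);print('cross',np.linalg.solve(N,[n@l[2:] for n,l in zip(N,L)]))
E
```

```text
[570.68481203 -41.61600764 165.75464479] 16.306961007763945 100.06185791359147 12.7417
top 1246 ((662.367919921875, 0.5660224556922913), 92.13744354248047)
196 77.07754
194 -12.525508
cross [ 6.6104736e+02 -5.4437715e-01]
scene 1536 ((664.2931518554688, 2.657646894454956), 87.764404296875)
224 77.193054
249 -12.841132
cross [666.4208      2.8679588]
```

```bash
python3 - <<'E'
from h import *
from rig import bot
h=np.radians(-163.8)
bot.servo_line(pus(h,100,30,166),speed=60)
bot.servo_line(pus(h,100,40,215),speed=120)
bot.servo_line(pus(h,147,0,215),speed=120)
bot.servo_line(pus(h,147,0,192),speed=60)
f0=bot.read_state()['ft_force']
hit=bot.servo_line(pus(h,147,0,176),speed=6,until_force=2.5)
s=bot.read_state();print(hit,s['clock'],s['ee_pos'],s['ft_force']-f0,s['grip_width'])
bot.servo_line(pus(h,147,0,240),speed=120)
bot.servo_line(np.r_[480,60,320],speed=200)
s,c=snap(bot,'tree2');print(s['clock'])
E
```

```text
True 16.3167 [521.12371972 -39.21969921 184.70010071] [-0.87262389 -0.09406415  5.09864007] -0.13941648813874155
17.75
```

View pics/tree2.png

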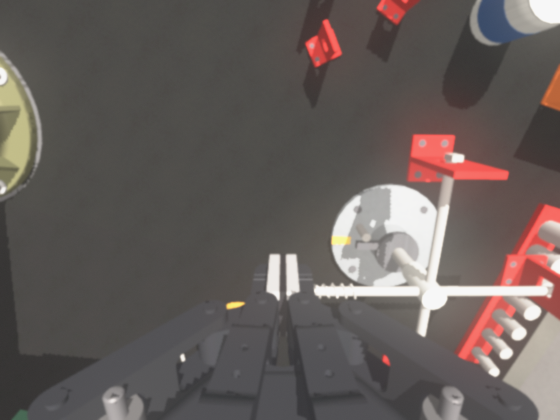

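```bash
python3 - <<'E'
from h import *
from rig import bot
bot.move_to((440,285,290),down(0.3)); bot.move_gripper(85)
s,c=snap(bot,'brk1');print(s['clock'])
E
```

```text
19.5
```

View pics/brk1.png

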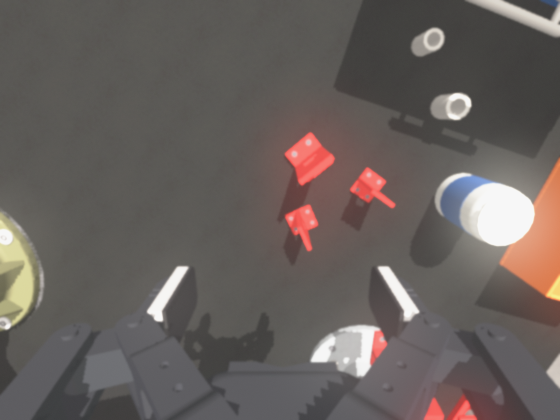

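```bash
python3 - <<'E'
from h import *
s,c=pickle.load(open('pics/brk1.pkl','rb'));P=cloud(c,s)
cv2.imwrite('pics/brk1c.png',cv2.resize(c['image'][110:270,260:420],None,fx=3.7,fy=3.7,interpolation=cv2.INTER_CUBIC))
hsv=cv2.cvtColor(c['image'],cv2.COLOR_BGR2HSV)
red=(((hsv[...,0]<8)|(hsv[...,0]>172))&(hsv[...,1]>130)&(hsv[...,2]>40)).astype(np.uint8)
k,l,st,ce=cv2.connectedComponentsWithStats(red)
for i in range(1,k):
    if st[i,4]<100 or ce[i][1]>260: continue
    p=P[l==i];z=p[:,2]
    print(ce[i].round(),st[i,4],'zmax',np.percentile(z,[50,95,99]).round(1))
    f=p[(z>2)&(z<10)];r=cv2.minAreaRect(f[:,:2].astype(np.float32));print(' foot pts',len(f),r)
    t=p[z>np.percentile(z,99)-5];print(' top',cv2.minAreaRect(t[:,:2].astype(np.float32)),len(t))
    t=p[z>25];L=cv2.fitLine(t[:,:2].astype(np.float32),cv2.DIST_HUBER,0,.01,.01).ravel();print(' plate line deg',np.degrees(np.arctan2(L[1],L[0])),L[2:])
E
```

```text
[309. 159.] 1364 zmax [14.6 94.3 95.3]
 foot pts 512 ((466.83843994140625, 316.9306945800781), (43.94010543823242, 50.04530334472656), 56.87087631225586)
 top ((440.39508056640625, 327.7037353515625), (43.0760612487793, 69.71707153320312), 67.77751922607422) 260
 plate line deg 58.271633 [463.31473 315.89255]
[370. 188.] 767 zmax [ 4.6 70.8 71.7]
 foot pts 442 ((557.4765014648438, 304.75555419921875), (37.69647979736328, 33.49930191040039), 73.0410385131836)
 top ((494.19110107421875, 328.3787841796875), (6.1811370849609375, 168.6974639892578), 69.49088287353516) 114
 plate line deg -19.170364 [552.70496 306.68338]
[302. 224.] 707 zmax [ 4.8 70.5 71.3]
 foot pts 346 ((485.1798095703125, 228.87339782714844), (37.49616241455078, 33.39393615722656), 41.117919921875)
 top ((452.8600769042969, 286.10772705078125), (9.832283020019531, 166.10015869140625), 29.478195190429688) 109
 plate line deg -51.022026 [483.67926 232.207  ]
```

View pics/brk1c.png

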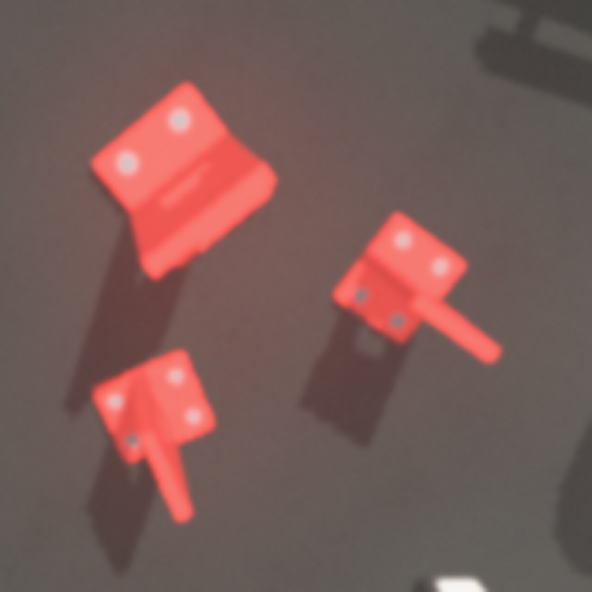

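The target is the bracket at (309,158). Its foot measures 50x44 and its top is at 95 mm. The ones at (370,188) and (302,224) are smaller, with 37x33 feet and 71 mm tops. The crop confirms this.

```bash
python3 - <<'E'
from h import *
from rig import bot
s,c=pickle.load(open('pics/brk1.pkl','rb'));P=cloud(c,s)
m=np.zeros(P.shape[:2],bool);m[125:190,280:340]=1
z=P[...,2];p=P[m&(z>91)&(z<98)];r=cv2.minAreaRect(p[:,:2].astype(np.float32))
L=cv2.fitLine(p[:,:2].astype(np.float32),cv2.DIST_HUBER,0,.01,.01).ravel();print(r,np.degrees(np.arctan2(L[1],L[0])),L[2:])
a=np.radians(57.2-90)
C=np.array([466.8,316.0])
bot.move_gripper(55)
bot.move_to(np.r_[C,170],down(a))
s,c=snap(bot,'brk2')
P=cloud(c,s);z=P[...,2];hsv=cv2.cvtColor(c['image'],cv2.COLOR_BGR2HSV)
red=((hsv[...,0]<8)|(hsv[...,0]>172))&(hsv[...,1]>130)
m=red&(z>88)&(z<100);p=P[m];L=cv2.fitLine(p[:,:2].astype(np.float32),cv2.DIST_HUBER,0,.01,.01).ravel()
print(len(p),cv2.minAreaRect(p[:,:2].astype(np.float32)),np.degrees(np.arctan2(L[1],L[0])),L[2:],s['ee_pos'],s['clock'])
E
```

```text
((466.9689636230469, 316.8085632324219), (43.83680725097656, 6.234279632568359), 57.09492111206055) 56.840256 [466.96768 317.19705]
519 ((467.199951171875, 316.53619384765625), (44.9463996887207, 5.744531631469727), 57.22722244262695) 57.40215 [468.18524 318.05847] [466.97697743 316.05967776 170.61041191] 20.825
```

View pics/brk2.png

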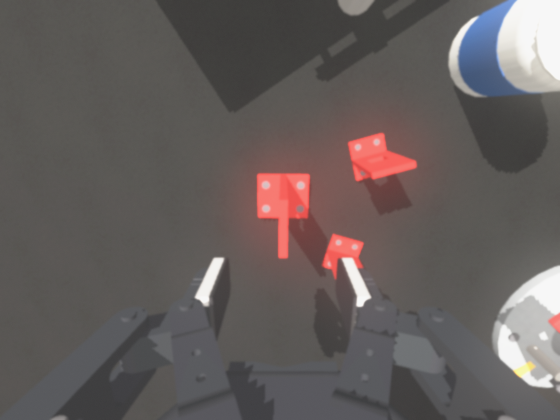

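```bash
python3 - <<'E'
from h import *
from rig import bot
a=np.radians(57.2-90)
hit=bot.servo_line((467.1,316.2,83.5),speed=80,until_force=8)
print(hit); bot.move_gripper(0,60); s=bot.read_state();print(s['grip_width'],s['ee_pos'],s['ft_force'],s['clock'])
f0=s['ft_force']
bot.servo_line((467.1,316.2,130),speed=80); bot.dwell(.3)
s,c=snap(bot,'brk3');print(s['grip_width'],s['ft_force'],s['ft_force']-f0,s['clock'])
E
```

```text
False
4.771068423206586 [467.32940198 316.26278318  83.7669312 ] [ 0.40692583 -0.3431297   2.60791726] 22.6083
5.0583312631953925 [ 0.13250577 -0.87250121 -2.05212499] [-0.27442006 -0.52937151 -4.66004225] 23.6417
```

View pics/brk3.png

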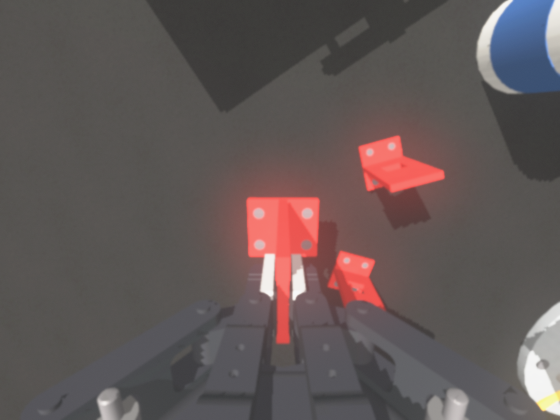

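```bash
python3 - <<'E'
from h import *
from rig import bot
s,c=pickle.load(open('pics/tree2.pkl','rb'));heads(c,s,(345,283,418,300))
h=np.radians(-163.7)
bot.servo_line((467,316,255),speed=150)
bot.servo_line(pus(h,205,0,255),down(h+np.pi),speed=180)
bot.servo_line(pus(h,205,0,201),speed=100)
s,c=snap(bot,'app');print(s['ee_pos'],s['ft_force'],s['clock'],s['grip_width']);heads(c,s,(300,230,460,270))
E
```

```text
pointer [602.44061118 -16.58456349] -162.9267513856072 rod 16.01603 axis offset -2.127917520931451 z [158.71653236 160.21121033] 686
lip [nan nan nan] nan 0
[465.80145694 -55.73206342 201.51150693] [-0.47600959 -0.41542758 -2.54977014] 27.5833 5.061190908180133
pointer [601.98630308 -16.82376649] -162.84026865719218 rod 15.882917 axis offset -2.136558584930448 z [159.41828325 165.81928342] 2137
lip [519.29211218 -37.55655341 158.74164158] 149.57542813355946 200h.py:45: RuntimeWarning: Mean of empty slice.
  yl=y&(r>130)&(r<165)&(z>140);print('lip',P[yl].mean(0),np.median(r[yl]),yl.sum())
  ret = um.true_divide(
  return _methods._mean(a, axis=axis, dtype=dtype,
  ret = ret.dtype.type(ret / rcount)
```

View pics/app.png

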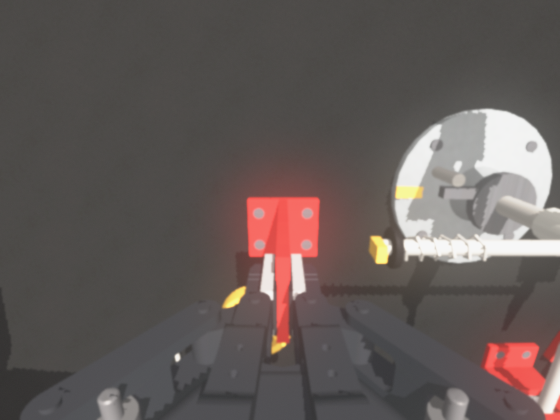

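```bash
python3 - <<'E'
from h import *
s,c=pickle.load(open('pics/app.pkl','rb'))
im=cv2.resize(c['image'],None,fx=4,fy=4,interpolation=cv2.INTER_CUBIC)
h=np.radians(-163.9)
for r in (144,150):
  for o in (-5,5):
    for z in (149.7,165.7):
      u=proj(c,pus(h,r,o,z),s)[0]; cv2.circle(im,tuple(int(v) for v in (u+.5)*4-.5),3,(255,0,255) if z>160 else (0,255,0),-1)
for r in (60,100,130):
  for o in (-5,5):
    u=proj(c,pus(h,r,o,154.7),s)[0];cv2.circle(im,tuple(int(v) for v in (u+.5)*4-.5),3,(255,255,0),-1)
# bracket foot corners predicted
e=s['ee_pos'];Rt=Rq(s['tool_rot'])
for x in(-25,25):
  for z in(-22,22):
    u=proj(c,e+Rt@np.array([x,77.8,z+.3]),s)[0];cv2.circle(im,tuple(int(v) for v in (u+.5)*4-.5),3,(255,0,0),-1)
cv2.imwrite('pics/ov.png',im[760:1120,960:1760])
E
```

View pics/ov.png

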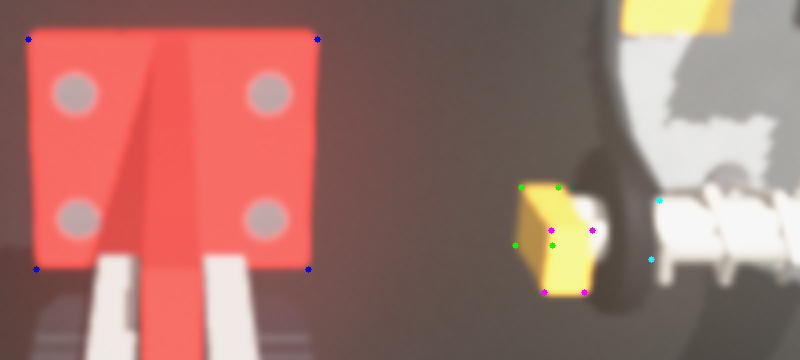

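The lip and bracket overlays match the model to within about 1 mm, so I'll insert now.

```bash
python3 - <<'E'
from h import *
from rig import bot
h=np.radians(-163.9);A=down(h+np.pi);u=np.array([np.cos(h),np.sin(h)]);t=np.array([-u[1],u[0]])
def rep(l,hit):
    s=bot.read_state();d=s['ee_pos'][:2]-AX;f=s['ft_force']-f0
    print(l,hit,round(s['clock'],2),'r',(d@u).round(2),'o',(d@t).round(2),'z',s['ee_pos'][2].round(2),'f ru,t,z',(f[:2]@u).round(2),(f[:2]@t).round(2),f[2].round(2));return f
bot.servo_line(pus(h,170,-0.3*0,201),A,speed=80);bot.dwell(.2)
f0=bot.read_state()['ft_force']
for r in (158,152,147,144,141,138.5,137):
    hit=bot.servo_line(pus(h,r,0,201),speed=12,until_force=4.5)
    f=rep(r,hit)
    if np.linalg.norm(f)>10: break
snap(bot,'ins')
E
```

```text
158 False 29.57 r 158.04 o 0.02 z 201.01 f ru,t,z 1.33 -0.79 0.79
152 False 30.23 r 152.02 o -0.03 z 200.95 f ru,t,z 0.72 -0.01 0.33
147 False 30.79 r 147.02 o -0.01 z 200.93 f ru,t,z 0.88 -0.3 1.37
144 False 31.19 r 143.97 o -0.01 z 200.93 f ru,t,z 0.34 0.18 0.41
141 False 31.59 r 141.23 o 0.01 z 200.89 f ru,t,z 4.68 -0.33 1.69
138.5 False 31.95 r 138.54 o 0.0 z 200.94 f ru,t,z 5.76 -0.36 1.42
137 False 32.23 r 137.09 o 0.01 z 200.94 f ru,t,z 5.82 0.26 1.93
```

View pics/ins.png

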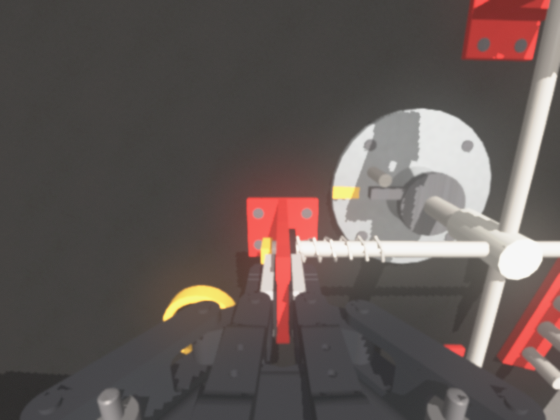

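```bash
python3 - <<'E'
from h import *
from rig import bot
h=np.radians(-163.9);u=np.array([np.cos(h),np.sin(h)]);t=np.array([-u[1],u[0]])
def rep(l,hit):
    s=bot.read_state();d=s['ee_pos'][:2]-AX;f=s['ft_force']
    print(l,hit,round(s['clock'],2),'r',(d@u).round(2),'z',s['ee_pos'][2].round(2),'f r,t,z',(f[:2]@u).round(2),(f[:2]@t).round(2),f[2].round(2),s['grip_width'])
rep(0,0)
hit=bot.servo_line(pus(h,137,0,189.5),speed=8,until_force=3);rep('down',hit)
z=bot.read_state()['ee_pos'][2]
hit=bot.servo_line(pus(h,140.3,0,z),speed=8,until_force=7);rep('out',hit)
bot.move_gripper(14,20);rep('open',0)
bot.move_gripper(50);bot.dwell(.3);rep('open2',0)
snap(bot,'rel')
E
```

```text
0 0 32.27 r 137.1 z 200.92 f r,t,z 5.76 2.02 -1.07 4.661187834392388
down True 33.33 r 137.21 z 192.09 f r,t,z 2.8 0.43 5.7 4.84275156188653
out False 33.8 r 140.35 z 192.14 f r,t,z 2.07 1.22 3.05 4.860504005255876
open 0 34.06 r 140.21 z 191.95 f r,t,z 0.09 0.02 -0.14 13.806789745214804
open2 0 34.79 r 140.3 z 192.12 f r,t,z 0.97 -0.63 -0.33 50.039138095736234
```

View pics/rel.png

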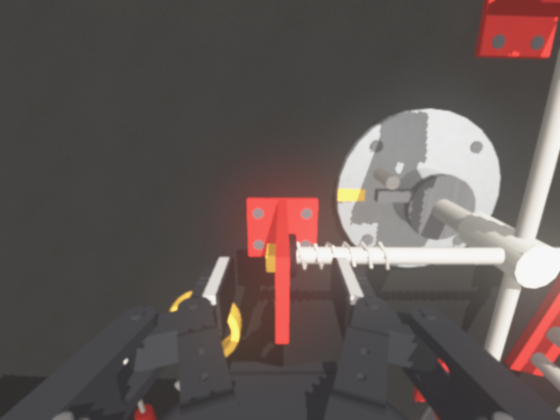

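The bracket hangs between the keeper and the lip, and the fingers are clear of it. I'll retreat straight up and check.

```bash
python3 - <<'E'
from h import *
from rig import bot
h=np.radians(-163.9)
bot.servo_line(pus(h,140.3,0,290),speed=80,until_force=6)
bot.servo_line(pus(h,215,60,330),speed=150);bot.dwell(.5)
s,c=snap(bot,'fin')
sc=bot.read_camera('scene');pickle.dump((s,sc),open('pics/fins.pkl','wb'));cv2.imwrite('pics/fins.png',cv2.resize(sc['image'][110:330,140:430],None,fx=2.7,fy=2.7,interpolation=cv2.INTER_CUBIC))
P=cloud(c,s);z=P[...,2];d=P[...,:2]-AX;u=np.array([np.cos(h),np.sin(h)]);t=np.array([-u[1],u[0]])
r=d@u;o=d@t;m=(r>125)&(r<160)&(abs(o)<35)&(z>196)&(z<212)
p=P[m];print(m.sum(),'top r',np.median(r[m]),'o range',np.percentile(o[m],[2,98]),'z',np.median(p[:,2]),s['clock'],s['ft_force'])
E
```

```text
524 top r 141.34658677621405 o range [-21.36173099  20.0282068 ] z 202.16938258132228 37.5583 [-0.43976974 -0.0363713   0.0929913 ]
```

View pics/fin.png

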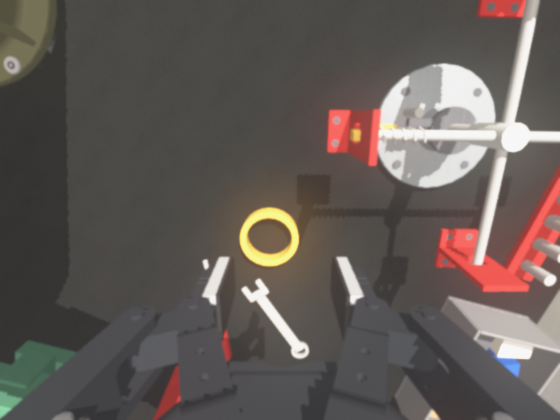

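View pics/fins.png

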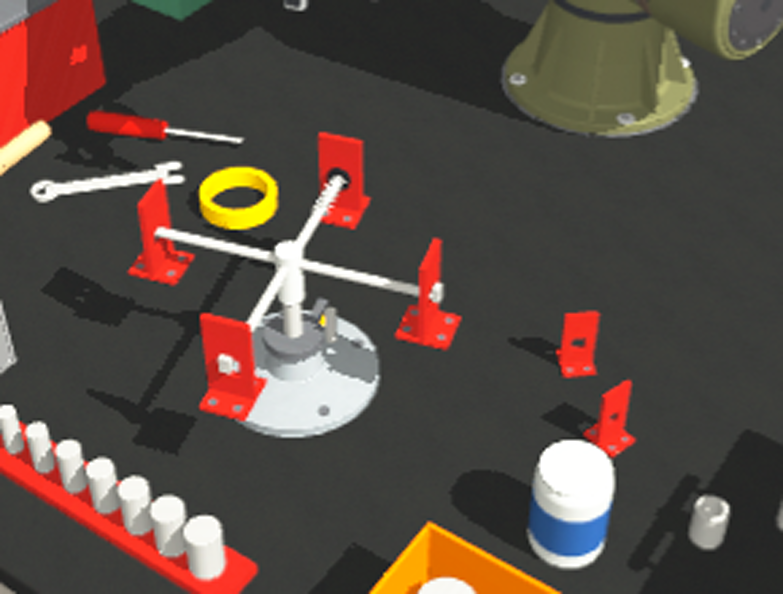

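```bash
python3 - <<'E'
from h import *
from rig import bot
s,c=pickle.load(open('pics/fin.pkl','rb'));heads(c,s,(425,125,500,145))
bot.dwell(1.0);bot.finish_job();print(bot.read_state()['clock'])
E
```

```text
pointer [605.21408776 -11.031398  ] -167.33197147042935 rod 16.140554 axis offset 0.16919477477091785 z [159.00402702 160.65557239] 868
lip [520.37049644 -38.23317625 165.52101738] 147.5633659474318 55
the job is handed in; nothing more can be done
the job is handed in; nothing more can be done
```

I swung the tree to its stop, hung the loose red bracket on the free branch, let go, and handed the job in at about 39 s. The hand-in reports no verdict, so what follows is from my own checks.

**What I did**
- **Turning:** I pushed the free branch round with the closed fingers. Tool force read about 1–2 N during the swing and about 5 N where it stopped.
- **Height:** Touching the lip from above (about 5 N) put its top at 165.7 mm, so the rod axis is at about 154.7 mm. The camera gave about 155 mm.
- **Bracket:** I gripped the one with a 50 × 44 mm foot and 95 mm top. The other two loose ones were smaller.
- **Hanging:** I passed the eye over the lip, pushed the keeper back at about 6 N, lowered the bracket onto the rod, eased it out towards the lip and opened the gripper.

**Last checks**
- **Bracket:** The plate stands upright 141.3 mm from the axis, where the fully home position is 141 mm. It is within about 1 mm of centred sideways, with its top at 202 mm.
- **Tree:** The free branch heads at -163.9°. Earlier views of the yellow pointer gave -162.8° to -163.7°, so the tree is within about 0.02 rad of its stop.
- **Robot and bystanders:** The gripper is clear of everything. The screwdriver, wrench, tape, can and the one socket fully in view look unmoved. I did not measure the bystanders, and the second socket is only just in the last picture.

**One disagreement:** In the last picture the pointer read -167.3°, but the hung bracket partly hides it there, so I disregarded that reading.

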